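# Crank the vise shut on the brass block

## Task

Pick up the loose crank, fit its square socket all the way down onto the square shaft of the green vise without forcing it (feel for the angle at which the square drops in), then wind it clockwise by its red knob in full circles until the sliding jaw has pushed the brass block against the fixed jaw and clamps it snugly. Stop as soon as it bites, do not overtighten; leave the crank seated on the shaft, let go of it, keep your hand off the block, and leave everything else on the bench where it is.

Things in the scene. Friction and masses are not known exactly. Their poses are not given: they have to be found in the camera images.
- vise: green clamping vise screwed to the bench, 200 x 110 mm bed 20 mm thick. Origin: underside, middle of the bed. Its x axis runs along the bed from the fixed jaw (inner face at x = -80 mm) towards the gear tower (x = +36 to +98 mm, 90 mm wide, top 54 mm above the bench). The jaws are 60 mm high above the bench.
- shaft_foot (a point): foot of the upright steel square shaft, on its axis: the top of the round collar (44 mm across) on the gear tower, 60 mm above the bench. Fixed to the vise (axes as the vise), does not turn with the shaft. The shaft is 12 x 12 mm and 20 mm tall; it starts at any angle, which is not reported: look at it or feel for it.
- shaft_top (a point): top of the shaft's round nose (8.4 mm across, 5 mm tall, above the square), 85 mm above the bench. The shaft drags 0.08 Nm; each clockwise turn (from above) drives the jaw 12 mm towards the block. Once it pinches, torque rises 0.19 Nm per 100 N of clamping. Snug is about 100 N (let go, it springs back to some 40 N); over 250 N is overtightened.
- jaw: sliding jaw of the vise, driven by the shaft, with a 5 mm steel face plate on stiff springs (60 N per mm, so 100 N is about 1/7 turn past first pinch). Origin: 20 mm above the bench; the unloaded clamping face is 2 mm from the origin on the -x side; axes as the vise.
- block: loose brass block 56 (its x) x 50 x 35 mm, 0.83 kg, lying on the vise bed between the jaws with free space on either side; the jaw pushes it along the bed to the fixed jaw. Origin: centre of its underside.
- crank: loose crank, 0.3 kg, standing socket down. Dark steel hub 26 x 26 mm, 50 mm tall, in its underside a square blind socket 14 mm wide, 28 mm deep, parallel to the hub's sides. A flat steel arm 12 mm wide leaves the hub at 22 to 28 mm height along +x. Origin: centre of the hub's underside, on the socket's axis. Seated, the hub stands on the shaft's collar.
- knob_mid (a point): middle of the crank's red knob, an upright cylinder 16 mm across and 42 mm tall that spins freely on its pin, 60 mm from the hub's axis; this point is 55 mm above the hub's underside, the knob reaches from 30 to 72 mm.
- jar: amber jar, 52 mm across, 75 mm tall, loose; origin at its underside. Leave alone.
- hammer: chasing hammer lying on the bench. Leave alone.
- brush: bench brush lying on the bench. Leave alone.
- punch_a: steel punch 90 x 12 x 12 mm with an orange band, lying loose; origin at its underside. Leave alone.
- punch_b: second steel punch, same as punch_a. Leave alone.
- pitch_disc: grey disc 90 mm across, 22 mm thick, loose. Leave alone.

How it is judged:
By the outcome, as a careful person would: the job done as asked, in the order asked, and still so for the second after the job is handed in, with the robot touching nothing.
It also fails if it takes over 69 s, if anything falls off the work surface, if the arm or the gripper's body presses on something with over 40 N, if the wrist force passes 120 N, or if a joint passes its speed limit or range.

## Robot

A 7-joint arm with a two-finger parallel gripper is mounted at the origin on the work surface. World frame = base frame: x ahead of the robot, y to its left, z up, the work surface at z = 0. Lengths are in m, angles in rad, forces in N, time in s.
With the tool pointing down it reaches from about 0.425 to 0.925 m from the base axis. Payload 6.8 kg.
Tool frame: the origin (TCP) lies on the centre line of the jaws, within the pads' length; the fingertips stand 25 mm ahead of it and the grasp point (between the pads) lies 6 mm ahead of it (finger_overhang is the distance from the TCP to the fingertips, in m); z points along the fingers, y is the direction in which the jaws open and shut (so a half turn about z gives the same grasp; the last joint's range is limited). The gripper opens to 85 mm and grips with 20 to 120 N. Pads are 22 mm wide; open, the fingers measure 114 mm over their backs; the gripper's body (76 mm by 85 mm) begins 54 mm behind the grasp point. The pads swing forward as they close: fully open they stand 13 mm farther back than shut.
Start: joints at [-1.302, 0.477, 0.022, 1.555, -0.011, 1.109, -0.083], TCP at [0.248, 0.628, 0.256] pointing down, gripper open.
Joint ranges: [-2.96, 2.96], [-0.34, 2.1], [-1.41, 1.46], [0.24, 2.44], [-1.37, 4.51], [0.17, 1.92], [-2.96, 2.96]. Speed limits (rad/s): [2.39, 2.39, 3.14, 3.14, 3.14, 3.14, 3.14].

## Interface

Orientations are given as a rotation vector (axis times angle).
In Python, from cell import get_obs, snapshot, close_job, spot_in, finger_overhang gives the robot as it stands. The module is installed in compiled form; this text tells all that it offers.
- The arm moves only by the tool play_rows, never from a script. Its argument "plan" is a list that holds one entry, the list of rows, each a list of 7 numbers: the shift along the tool's x, y, z normalised to -1 to 1, where 1 is 0.3 m, then the turn, a rotation vector about the tool's x, y, z normalised to -1 to 1, where 1 is 90 degrees, then the opening, from -1 (shut) to 1 (fully open). In form: [[[tx, ty, tz, wx, wy, wz, jaw], ...]]. A call has 1 to 12 rows; each row is the pose to reach, as a shift and turn from the pose measured when the call began, along the tool's axes at that moment; what a row does not reach only later rows make up. A row lasts 1/12 s, in which the tool goes at most 41.7 mm and 7.16 degrees, less where a joint would pass 70% of its speed; a pose out of reach is approached as far as the arm can. A call with a number of a shift or a turn outside -1 to 1 is refused whole. A call with a gripper value outside its range is refused whole. The fingers move at their own pace and stop on an object; "force" is the grip in N (left out, the last holds). Time passes only in rows, so rows that repeat a pose let the fingers close. It gives the time, the measured TCP pose, the force and the opening at its end, in the units of the state.
- get_obs(): the state, without advancing time (a new reading comes with each control period).
- snapshot(name): name is "scene" or "top" or "wrist"; returns a dict with "color" (400x640x3 uint8, blue, green, red), "z_map" (400x640 float32, m along the optical axis (not along the pixel's ray), 0 where there is no reading), "intrinsics" (3x3 intrinsics, pixels), "D" ([k1, k2, p1, p2, k3] as OpenCV has them; the pictures are not rectified), "rvec" (rotation vector, rad) and "tvec" (3), from world to camera coordinates, as OpenCV has them. Camera axes: x right, y down, z forward; pixel columns grow to the right and rows downward; lengths in m; the calibration is good to about 2 mm. A picture is of the moment at which its call begins.
- close_job(): hands the job in, once; it reports no verdict.
Trained networks look in a picture, given as the dict that the camera call returned (one of the last four; its "shot" number tells which), for a name from the list of things; names that differ only in an ending like _2 or _b are one class to them, and where a whole thing is asked for, a point or a joint stands for the part that bears it (a point fixed in the world has none). Each returns a list of dicts, best first, with "score" (0 to 1); they miss things now and then, are a little off and sometimes report something else, mostly with a low value. They report only what shows in the picture. A call takes as long as a camera call.
- spot_in(thing, picture): "position" ([column, row] in pixels, amid what is visible of it).
The state is a dict: "clock": time; "joint_positions": joint angles; "dq": joint speeds; "effort": joint torques, N m; "eef_pos": TCP position; "ee_rot": TCP orientation; "wrist_force": force on the tool from outside, world axes, zero at the start; "wrist_torque": the same for the moment, N m; "width": finger opening in m.
Only numpy, scipy, OpenCV 4.12 (cv2) and the standard library are available. Lean on these libraries where they do the work, as an engineer would, in place of code of your own. Each camera call takes 0.05 s, during which the arm holds its last target.

## Working session

There is one attempt and no reset: what is moved stays moved. The work goes in short steps, Python scripts to look and compute and a tool call to move; the robot and the scene stay as the last step left them, time stands still between calls to the robot, and variables do not carry over. Pictures are saved under pics/ and viewed, and the job is handed in when it is done.

Besides the shell and the picture viewer there is one more tool, called after "Emit:" by a JSON object that holds its "fn" and its "kwargs", one argument or row to a line. play_rows: Moves the arm, as the interface text tells. Scaled input: -1 to 1 covers 0.3 m each way for a shift and 90 degrees each way for a turn. Its arguments: {"type":"object","properties":{"plan":{"type":"array","items":{"type":"array","items":{"type":"array","items":{"type":"number"}}}},"force":{"type":"number"}},"required":["plan"]}

```bash
mkdir -p pics
cat > h.py <<'E'
import numpy as np, cv2
from scipy.spatial.transform import Rotation as R
from cell import *
def pts(s):
    z=s["z_map"]; h,w=z.shape
    u,v=np.meshgrid(np.arange(w),np.arange(h))
    p=cv2.undistortPoints(np.stack([u,v],-1).reshape(-1,1,2).astype(np.float64),s["intrinsics"],s["D"]).reshape(h,w,2)
    c=np.dstack([p[...,0]*z,p[...,1]*z,z])
    Rm=R.from_rotvec(np.ravel(s["rvec"])).as_matrix()
    W=(c-np.ravel(s["tvec"]))@Rm
    W[z<=0]=np.nan
    return W
def proj(s,P):
    return cv2.projectPoints(np.array(P,float).reshape(-1,3),np.array(s["rvec"]),np.array(s["tvec"]),s["intrinsics"],s["D"])[0].reshape(-1,2)
E
python3 - <<'E'
from h import *
o=get_obs(); print({k:np.round(v,3) for k,v in o.items()}); print(finger_overhang)
for n in["scene","top"]:
    s=snapshot(n); cv2.imwrite(f"pics/{n}0.png",s["color"]); np.savez(f"{n}0.npz",**{k:v for k,v in s.items()})
    W=pts(s)
    for t in["crank","knob_mid","shaft_top","shaft_foot","block","jaw","vise","jar","punch_a","hammer"]:
        for r in spot_in(t,s)[:2]:
            c,rr=map(int,np.round(r["position"])); print(n,t,round(r["score"],2),c,rr,np.round(W[rr,c],3))
E
```

```text
{'clock': np.float64(0.0), 'joint_positions': array([-1.302,  0.478,  0.022,  1.556, -0.011,  1.109, -0.083]), 'dq': array([ 0.001, -0.   , -0.002, -0.001,  0.001, -0.001, -0.001]), 'effort': array([-0.0000e+00, -5.9643e+01,  1.6080e+00, -2.8119e+01,  1.3000e-02,
        9.0000e-03,  0.0000e+00]), 'eef_pos': array([0.248, 0.627, 0.255]), 'ee_rot': array([-5.880e-01, -3.086e+00,  3.000e-03]), 'wrist_force': array([-0.343,  0.333,  0.166]), 'wrist_torque': array([-0.013,  0.039, -0.048]), 'width': np.float64(0.086)}
0.025
scene crank 0.66 426 210 [0.637 0.296 0.022]
scene shaft_top 0.63 282 242 [ 0.568 -0.099  0.034]
scene shaft_top 0.47 424 209 [0.637 0.287 0.03 ]
scene shaft_foot 0.74 282 242 [ 0.568 -0.099  0.034]
scene block 0.55 304 229 [ 0.572 -0.039  0.056]
scene jaw 0.88 287 237 [ 0.577 -0.088  0.057]
scene vise 0.69 286 246 [ 0.592 -0.098  0.044]
scene jar 0.75 372 170 [0.469 0.225 0.064]
scene jar 0.64 177 244 [ 0.442 -0.334  0.023]
scene punch_a 0.75 392 267 [0.747 0.112 0.013]
scene punch_a 0.72 328 296 [ 0.746 -0.064  0.012]
scene hammer 0.86 178 244 [ 0.441 -0.332  0.021]
top crank 0.53 243 176 [0.632 0.292 0.049]
top knob_mid 0.33 360 201 [ 0.559 -0.086  0.056]
top shaft_top 0.6 360 201 [ 0.559 -0.086  0.056]
top shaft_top 0.32 261 232 [0.453 0.223 0.074]
top shaft_foot 0.87 361 201 [ 0.558 -0.088  0.066]
top block 0.74 344 198 [ 0.567 -0.035  0.055]
top jaw 0.46 360 201 [ 0.559 -0.086  0.056]
top vise 0.75 361 203 [ 0.552 -0.089  0.062]
top jar 0.53 259 234 [0.446 0.228 0.083]
top punch_a 0.68 298 145 [0.745 0.12  0.014]
top punch_a 0.61 349 141 [ 0.762 -0.049  0.017]
top hammer 0.66 435 244 [ 0.427 -0.334  0.025]
```

Run:
```python
import cv2
a=cv2.imread("pics/scene0.png");b=cv2.imread("pics/top0.png")
cv2.imwrite("pics/s1.png",cv2.resize(a[140:320,160:460],None,fx=2.6,fy=2.6,interpolation=cv2.INTER_CUBIC))
cv2.imwrite("pics/t1.png",cv2.resize(b[110:280,210:460],None,fx=3.2,fy=3.2,interpolation=cv2.INTER_CUBIC))
```

```text
(no output)
```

View pics/s1.png

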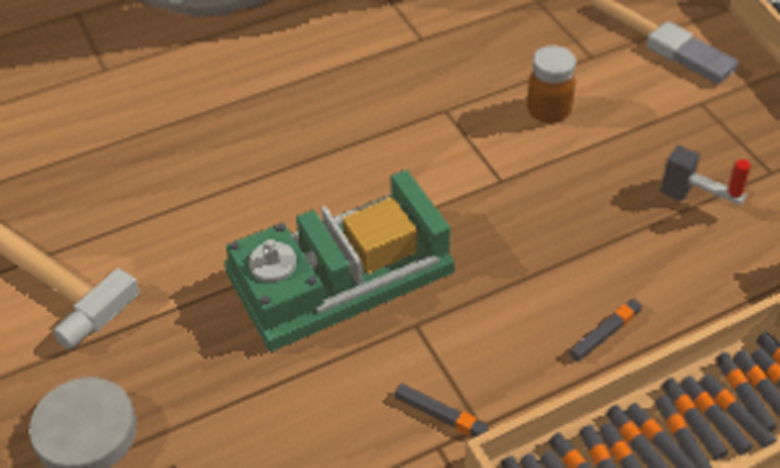

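View pics/t1.png

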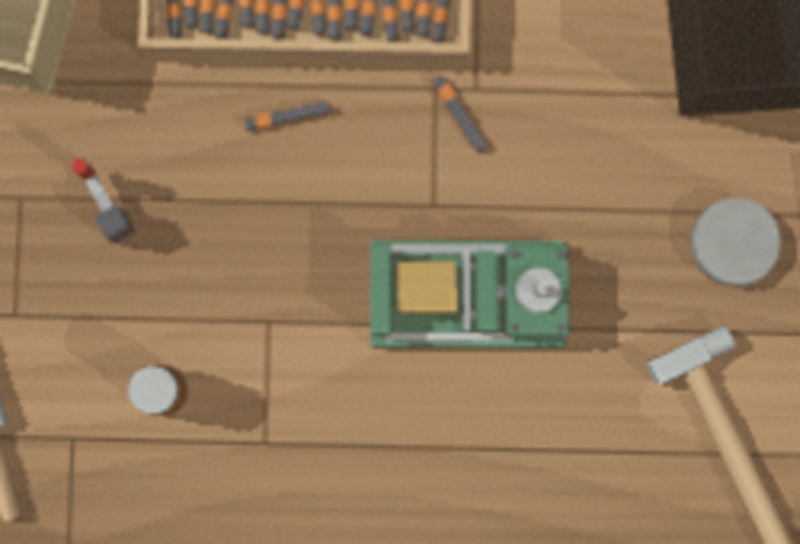

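The scene picture shows the vise in the middle: shaft near (263,240), fixed jaw near (319,225). The crank stands at the right, with its hub at (421,206) and knob at (444,208). The top view agrees: hub (245,180), knob (236,162), shaft (379,200). Next I'll measure both.

```bash
cat > m.py <<'E'
from h import *
def load(n): 
    return dict(np.load(n,allow_pickle=True))
def crank(s,c=(0.632,0.292)):
    W=pts(s); d=np.hypot(W[...,0]-c[0],W[...,1]-c[1]); ok=(d<0.13)&(W[...,2]>0.012)
    b,g,r=[s["color"][...,i].astype(int) for i in range(3)]
    red=ok&(r>110)&(g<70)&(b<70)
    ht=ok&(abs(W[...,2]-.05)<.006)&~red&(abs(r-b)<40)
    return W[red],W[ht]
if __name__=="__main__":
  for n in["scene0.npz","top0.npz"]:
    s=load(n); rd,ht=crank(s)
    print(n,"red",len(rd),rd.mean(0),rd.min(0),rd.max(0)); print(" hubtop",len(ht),ht.mean(0),ht.min(0),ht.max(0)); 
    rt=rd[rd[:,2]>.066]; print(" redtop",len(rt),rt.mean(0) if len(rt) else 0)
    W=pts(s);c=(.56,-.13)
    near=(np.hypot(W[...,0]-.562,W[...,1]+.11)<.12)
    b,g,r=[s["color"][...,i].astype(int) for i in range(3)]
    gr=near&(W[...,2]>.045)&(g>r+20)
    tw=gr&(abs(W[...,2]-.054)<.004)
    print(" tower",tw.sum(),W[tw].mean(0))
    sh=near&(W[...,2]>.068)&(W[...,1]<-.09); print(" shaft",W[sh].round(4).tolist())
    co=near&(abs(r-g)<15)&(r>120)&(abs(W[...,2]-.06)<.005)&(W[...,1]<-.1);print(" collar",co.sum(),W[co].mean(0),W[co].min(0),W[co].max(0))
E
python3 m.py
```

```text
scene0.npz red 54 [0.6750597  0.31571776 0.0583005 ] [0.66764096 0.30936493 0.03463237] [0.68141988 0.32475241 0.07342217]
 hubtop 79 [0.62318033 0.28894301 0.04958597] [0.60705463 0.27440795 0.04452453] [0.63790854 0.3060553  0.05357443]
 redtop 22 [0.6742726  0.31797982 0.07061056]
 tower 482 [ 0.56859024 -0.13376709  0.05362861]
 shaft [[0.5592, -0.1406, 0.0864], [0.5598, -0.1384, 0.0858], [0.5571, -0.1351, 0.0812], [0.5533, -0.1442, 0.0785], [0.5584, -0.1432, 0.0832], [0.5621, -0.1418, 0.0864], [0.5616, -0.1392, 0.0844], [0.5606, -0.1365, 0.0819], [0.5562, -0.1454, 0.0784], [0.5583, -0.1435, 0.0796], [0.5628, -0.1424, 0.0838], [0.5635, -0.1402, 0.0833], [0.5651, -0.1382, 0.0838], [0.5634, -0.1352, 0.0804], [0.5567, -0.1459, 0.0755], [0.5616, -0.1448, 0.0801], [0.565, -0.1434, 0.0828], [0.5635, -0.1405, 0.0797], [0.564, -0.1382, 0.079], [0.5661, -0.1364, 0.0801], [0.5649, -0.1461, 0.0806], [0.5648, -0.1437, 0.0791], [0.5657, -0.1415, 0.0789], [0.5647, -0.1388, 0.0763], [0.5685, -0.1374, 0.0796], [0.5628, -0.1459, 0.0745], [0.5645, -0.144, 0.0753], [0.5677, -0.1424, 0.0778], [0.566
[... 658 characters left out ...]
 9 [0.67444242 0.31670185 0.07056525]
 tower 328 [ 0.56106148 -0.12941785  0.0541342 ]
 shaft [[0.5674, -0.1371, 0.0785], [0.5672, -0.14, 0.0808], [0.5671, -0.1429, 0.0825], [0.5677, -0.1467, 0.0775], [0.5651, -0.1352, 0.0686], [0.5643, -0.1373, 0.0778], [0.5638, -0.1397, 0.0835], [0.5631, -0.1418, 0.0915], [0.5646, -0.1468, 0.0767], [0.5614, -0.1346, 0.074], [0.5604, -0.1363, 0.0861], [0.5605, -0.1395, 0.0854], [0.5607, -0.1428, 0.0839], [0.5612, -0.1464, 0.0799], [0.5577, -0.1339, 0.0807], [0.558, -0.1373, 0.078], [0.5578, -0.1401, 0.0806], [0.558, -0.1434, 0.0792]]
 collar 127 [ 0.56151918 -0.14119749  0.06004618] [ 0.54096153 -0.1624228   0.05504245] [ 0.58273339 -0.12007029  0.064878  ]
```

```bash
cat > tgt.py <<'E'
import sys
from h import *
# usage: tgt.py x y z ytool_heading_deg(mod 180)
def rel(x,y,z,hd,o=None):
    o=o or get_obs(); R0=R.from_rotvec(o["ee_rot"]); p=np.array(o["eef_pos"])
    yh=R0.as_matrix()[:,1]; cur=np.degrees(np.arctan2(yh[1],yh[0]))
    d=(hd-cur+90)%180-90; a=np.radians(cur+d)
    ya=np.array([np.cos(a),np.sin(a),0]);za=np.array([0,0,-1.]);Rt=R.from_matrix(np.c_[np.cross(ya,za),ya,za])
    w=(R0.inv()*Rt).as_rotvec()/(np.pi/2); t=R0.inv().apply(np.array([x,y,z])-p)/.3
    return t,w,cur,d
if __name__=="__main__":
    v=list(map(float,sys.argv[1:])); o=get_obs(); t,w,cur,d=rel(*v,o=o)
    print("pos",np.round(o["eef_pos"],4),"yhead",round(cur,2),"dturn",round(d,2),"q7",round(o["joint_positions"][6],2),"F",np.round(o["wrist_force"],2),"t",round(float(o["clock"]),2),"width",round(float(o["width"]),4))
    print("row",np.round(t,4).tolist(),np.round(w,4).tolist(),"rows>=",max(np.linalg.norm(t)*.3/.0417,np.linalg.norm(w)*90/7.16))
E
python3 tgt.py 0.59 0.27 0.25 119.2; python3 tgt.py 0.45 0.45 0.25 119.2
```

```text
pos [0.2484 0.6277 0.2563] yhead 68.41 dturn 50.79 q7 -0.08 F [ 0.57 -0.21 -0.01] t 1.1 width 0.0856
row [-1.4976, -0.6895, 0.0211] [0.0, 0.0, -0.5643] rows>= 11.86174026724889
pos [0.2484 0.6277 0.2563] yhead 68.41 dturn 50.79 q7 -0.08 F [ 0.57 -0.21 -0.01] t 1.1 width 0.0856
row [-0.8428, -0.3033, 0.0211] [0.0, 0.0, -0.5643] rows>= 7.093758717635926
```

Emit:
{"fn": "play_rows", "kwargs": {
  "plan": [
    [[-0.84,-0.3,0.02,0,0,-0.564,1],[-0.84,-0.3,0.02,0,0,-0.564,1],[-0.84,-0.3,0.02,0,0,-0.564,1],[-0.84,-0.3,0.02,0,0,-0.564,1],[-0.84,-0.3,0.02,0,0,-0.564,1],[-0.84,-0.3,0.02,0,0,-0.564,1],[-0.84,-0.3,0.02,0,0,-0.564,1],[-0.84,-0.3,0.02,0,0,-0.564,1]]
  ]
}}

```text
clock: 1.77
eef_pos: [0.4554, 0.4455, 0.2503]
ee_rot: [-0.785, 3.04, -0.005]
wrist_force: [-0.2, -0.2, 0.8]
width: 0.0855
```

```bash
python3 tgt.py 0.62 0.28 0.22 119.2
```

```text
pos [0.4554 0.4455 0.2503] yhead 118.96 dturn 0.24 q7 1.16 F [-0.22 -0.22  0.77] t 1.77 width 0.0855
row [-0.2128, -0.7479, 0.1038] [-0.0023, 0.0007, -0.0026] rows>= 5.643381104116596
```

Emit:
{"fn": "play_rows", "kwargs": {
  "plan": [
    [[-0.21,-0.75,0.1,0,0,0,1],[-0.21,-0.75,0.1,0,0,0,1],[-0.21,-0.75,0.1,0,0,0,1],[-0.21,-0.75,0.1,0,0,0,1],[-0.21,-0.75,0.1,0,0,0,1],[-0.21,-0.75,0.1,0,0,0,1],[-0.21,-0.75,0.1,0,0,0,1]]
  ]
}}

```text
clock: 2.35
eef_pos: [0.6249, 0.2701, 0.22]
ee_rot: [-0.767, 3.044, -0.014]
wrist_force: [0.6, -1.0, 0.7]
width: 0.0854
```

```bash
python3 - <<'E'
from m import *
s=snapshot("wrist"); np.savez("w0.npz",**s); cv2.imwrite("pics/w0.png",s["color"])
rd,ht=crank(s,(.624,.288))
print("red",len(rd),rd.mean(0)); rt=rd[rd[:,2]>.066];print("rt",len(rt),rt.mean(0));print("hub",len(ht),ht.mean(0),ht.min(0),ht.max(0))
print(cv2.minAreaRect((ht[:,:2]*1000).astype(np.float32)))
print(np.round(-R.from_rotvec(np.ravel(s["rvec"])).as_matrix().T@np.ravel(s["tvec"]),3))
E
python3 tgt.py 0.6236 0.2883 0.041 119.2
```

```text
red 308 [0.67212994 0.31596953 0.06055355]
rt 154 [0.67410299 0.31714528 0.07108057]
hub 572 [0.62308726 0.28798811 0.04831452] [0.60624941 0.27128692 0.04551487] [0.64028864 0.30509417 0.05038899]
((623.3907470703125, 288.1075744628906), (25.867584228515625, 25.09250259399414), 29.594919204711914)
[0.568 0.24  0.336]
pos [0.6223 0.2742 0.2204] yhead 118.48 dturn 0.72 q7 1.54 F [-0.16  0.52  0.55] t 2.4 width 0.0854
row [-0.026, 0.0429, 0.5976] [-0.0039, 0.0001, -0.008] rows>= 4.314571246011029
```

View pics/w0.png

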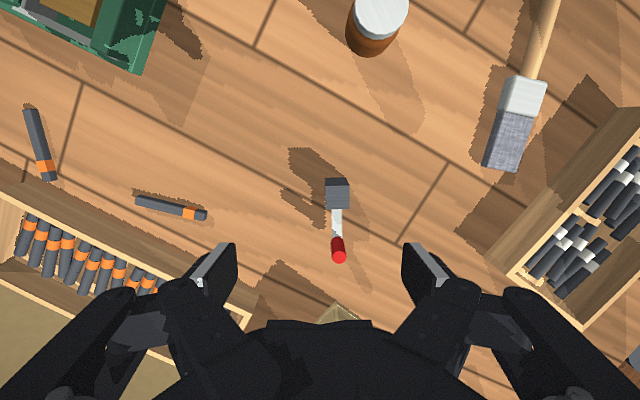

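The wrist view shows the hub at (337,190) and the knob at (338,250), centred between the open fingers. All three cameras put the hub at (0.6235, 0.2882) with the crank heading about 29.5°. I'm descending to grasp the hub's side faces.

Emit:
{"fn": "play_rows", "kwargs": {
  "plan": [
    [[-0.026,0.043,0.3,-0.004,0,-0.008,1],[-0.026,0.043,0.3,-0.004,0,-0.008,1],[-0.026,0.043,0.3,-0.004,0,-0.008,1],[-0.026,0.043,0.45,-0.004,0,-0.008,1],[-0.026,0.043,0.55,-0.004,0,-0.008,1],[-0.026,0.043,0.59,-0.004,0,-0.008,1],[-0.026,0.043,0.59,-0.004,0,-0.008,1],[-0.026,0.043,0.59,-0.004,0,-0.008,1]]
  ]
}}

```text
clock: 3.07
eef_pos: [0.6237, 0.2894, 0.0446]
ee_rot: [-0.793, 3.039, 0.001]
wrist_force: [-0.0, -0.2, 0.0]
width: 0.0853
```

```bash
python3 tgt.py 0.6235 0.2882 0.041 119.4
```

```text
pos [0.6237 0.2894 0.0446] yhead 119.23 dturn 0.17 q7 1.53 F [-0.05 -0.23  0.05] t 3.07 width 0.0853
row [0.0027, -0.0032, 0.0118] [0.0003, 0.0005, -0.0019] rows>= 0.09026578437792916
```

Emit:
{"fn": "play_rows", "kwargs": {
  "plan": [
    [[0.003,-0.003,0.012,0,0,-0.002,1],[0.003,-0.003,0.012,0,0,-0.002,-0.4],[0.003,-0.003,0.012,0,0,-0.002,-0.6],[0.003,-0.003,0.012,0,0,-0.002,-1],[0.003,-0.003,0.012,0,0,-0.002,-1],[0.003,-0.003,0.012,0,0,-0.002,-1],[0.003,-0.003,0.012,0,0,-0.002,-1],[0.003,-0.003,0.012,0,0,-0.002,-1],[0.003,-0.003,0.012,0,0,-0.002,-1],[0.003,-0.003,0.012,0,0,-0.002,-1]]
  ],
  "force": 50
}}

```text
clock: 3.9
eef_pos: [0.6236, 0.2884, 0.0416]
ee_rot: [-0.797, 3.037, 0.001]
wrist_force: [-2.1, -0.5, 6.0]
width: 0.0255
```

```bash
python3 tgt.py 0.6235 0.2882 0.041 119.4
```

```text
pos [0.6236 0.2884 0.0416] yhead 119.41 dturn -0.01 q7 1.53 F [-2.05 -0.54  6.02] t 3.9 width 0.0255
row [0.0007, -0.0005, 0.002] [0.0004, 0.0009, 0.0001] rows>= 0.01565030173278548
```

```bash
python3 tgt.py 0.6236 0.2884 0.2 119.4;python3 tgt.py 0.635 0.095 0.2 119.4; python3 tgt.py 0.64 -0.096 0.2 119.4
```

```text
pos [0.6236 0.2884 0.0416] yhead 119.41 dturn -0.01 q7 1.53 F [-2.05 -0.54  6.02] t 3.9 width 0.0255
row [-0.0006, 0.0002, -0.528] [0.0004, 0.0009, 0.0001] rows>= 3.7986055384031143
pos [0.6236 0.2884 0.0416] yhead 119.41 dturn -0.01 q7 1.53 F [-2.05 -0.54  6.02] t 3.9 width 0.0255
row [0.2829, -0.58, -0.5287] [0.0004, 0.0009, 0.0001] rows>= 6.001691870805074
pos [0.6236 0.2884 0.0416] yhead 119.41 dturn -0.01 q7 1.53 F [-2.05 -0.54  6.02] t 3.9 width 0.0255
row [0.581, -1.1428, -0.5295] [0.0004, 0.0009, 0.0001] rows>= 9.978584457121695
```

Emit:
{"fn": "play_rows", "kwargs": {
  "plan": [
    [[0,0,-0.1,0,0,0,-1],[0,0,-0.22,0,0,0,-1],[0,0,-0.34,0,0,0,-1],[0,0,-0.46,0,0,0,-1],[0.05,-0.1,-0.53,0,0,0,-1],[0.1,-0.2,-0.53,0,0,0,-1],[0.15,-0.3,-0.53,0,0,0,-1],[0.2,-0.4,-0.53,0,0,0,-1],[0.25,-0.5,-0.53,0,0,0,-1],[0.3,-0.6,-0.53,0,0,0,-1],[0.35,-0.7,-0.53,0,0,0,-1],[0.4,-0.8,-0.53,0,0,0,-1]]
  ]
}}

```text
clock: 4.9
eef_pos: [0.6358, 0.0185, 0.1993]
ee_rot: [0.797, -3.038, -0.002]
wrist_force: [1.2, 0.9, -4.4]
width: 0.0251
```

```bash
python3 tgt.py 0.64 -0.096 0.2 119.4
```

```text
pos [0.6358 0.0185 0.1993] yhead 119.42 dturn -0.02 q7 1.96 F [ 1.24  0.86 -4.4 ] t 4.9 width 0.0251
row [0.1753, -0.3391, -0.0028] [0.0008, -0.0003, 0.0002] rows>= 2.746599764378566
```

Emit:
{"fn": "play_rows", "kwargs": {
  "plan": [
    [[0.07,-0.13,0,0,0,0,-1],[0.13,-0.26,0,0,0,0,-1],[0.175,-0.34,0,0,0,0,-1],[0.175,-0.34,0,0,0,0,-1],[0.175,-0.34,0,0,0,0,-1],[0.175,-0.34,0,0,0,0,-1]]
  ]
}}

```text
clock: 5.4
eef_pos: [0.6396, -0.0956, 0.1983]
ee_rot: [0.797, -3.037, -0.004]
wrist_force: [-0.3, 0.6, -3.7]
width: 0.0253
```

```bash
python3 - <<'E'
from m import *
o=get_obs(); print(np.round(o["eef_pos"],4),np.round(o["wrist_force"],2),np.round(o["joint_positions"],2))
s=snapshot("wrist"); np.savez("w1.npz",**s); cv2.imwrite("pics/w1.png",s["color"])
print(proj(s,[[.562,-.14,.085],[.562,-.14,.06]]))
W=pts(s)
near=(np.hypot(W[...,0]-.562,W[...,1]+.14)<.03)
a=W[near&(W[...,2]>.068)&(W[...,2]<.09)]
lo=a[(a[:,2]>.072)&(a[:,2]<.0815)];hi=a[a[:,2]>.0825]
print(len(lo),lo.mean(0),cv2.minAreaRect((lo[:,:2]*1000).astype(np.float32)));
if len(hi): print(len(hi),hi.mean(0),cv2.minAreaRect((hi[:,:2]*1000).astype(np.float32)))
print(spot_in("shaft_top",s)[:2],spot_in("shaft_foot",s)[:2])
E
python3 - <<'E'
import cv2
a=cv2.imread("pics/w1.png")
E
```

```text
[ 0.6396 -0.0956  0.1983] [-0.33  0.58 -3.69] [ 0.03  0.49  0.03  1.68 -0.02  0.98  2.15]
[[319.01571157  95.61582337]
 [318.91542411  98.9530426 ]]
156 [ 0.56311945 -0.14189482  0.07825825] ((562.7139282226562, -142.26039123535156), (12.306642532348633, 12.163880348205566), 81.40445709228516)
77 [ 0.56260294 -0.14234396  0.08356187] ((562.4088134765625, -142.05303955078125), (7.633056163787842, 7.119298934936523), 29.149795532226562)
[{'position': [361.8, 123.1], 'score': 0.88}] [{'position': [363.0, 125.2], 'score': 0.79}]
```

View pics/w1.png

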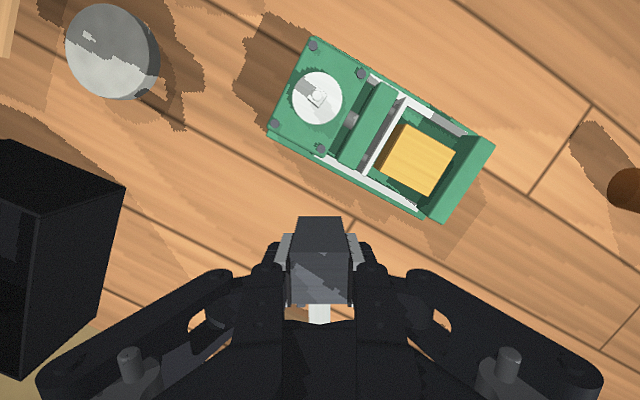

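Run:
```python
from m import *
s=load("w1.npz");a=s["color"][60:140,270:370]
cv2.imwrite("pics/w1c.png",cv2.resize(a,None,fx=7,fy=7,interpolation=cv2.INTER_CUBIC))
W=pts(s)
near=(np.hypot(W[...,0]-.562,W[...,1]+.14)<.05)
def rep(m,n): 
    a=W[m];print(n,len(a),a.mean(0).round(4),cv2.minAreaRect((a[:,:2]*1000).astype(np.float32)),cv2.minEnclosingCircle((a[:,:2]*1000).astype(np.float32)))
rep(near&(W[...,2]>.0825)&(W[...,2]<.09),"nose")
rep(near&(W[...,2]>.065)&(W[...,2]<.0825),"sq")
rep(near&(W[...,2]>.076)&(W[...,2]<.0825),"sqtop")
c,g,r=[s["color"][...,i].astype(int) for i in range(3)]
rep(near&(abs(W[...,2]-.0585)<.003)&(abs(r-g)<25)&(np.hypot(W[...,0]-.562,W[...,1]+.142)<.025),"collar")
gr=(g>r+25)&(g>c+10)
P=W[gr&(W[...,2]>.045)&(abs(W[...,0]-.56)<.1)&(abs(W[...,1]+.06)<.16)]
print("vise",cv2.minAreaRect((P[:,:2]*1000).astype(np.float32)))
```

```text
nose 77 [ 0.5626 -0.1423  0.0836] ((562.4088134765625, -142.05303955078125), (7.633056163787842, 7.119298934936523), 29.149795532226562) ((562.6726684570312, -142.1764373779297), 4.102104187011719)
sq 182 [ 0.5634 -0.1417  0.0778] ((562.7184448242188, -142.26109313964844), (12.306642532348633, 12.173155784606934), 81.40445709228516) ((562.6629638671875, -142.40684509277344), 8.337943077087402)
sqtop 163 [ 0.563  -0.1419  0.0787] ((562.7091064453125, -142.2841033935547), (12.264825820922852, 12.160447120666504), 81.36798858642578) ((562.4290161132812, -142.38414001464844), 8.160555839538574)
collar 1744 [ 0.5619 -0.1421  0.0584] ((562.0706176757812, -142.3852081298828), (42.54866409301758, 42.73386764526367), 73.8665771484375) ((562.1310424804688, -142.116943359375), 21.884540557861328)
vise ((560.941650390625, -74.02151489257812), (90.08352661132812, 197.622314453125), 1.0826181173324585)
```

View pics/w1c.png

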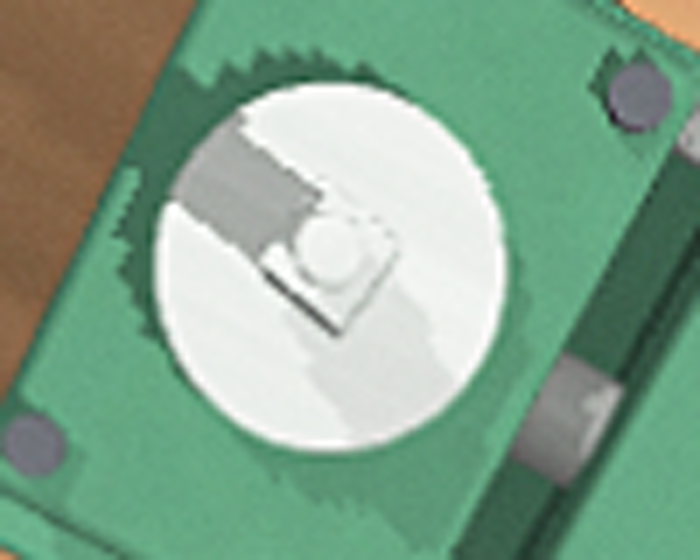

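```bash
python3 tgt.py 0.5625 -0.1421 0.16 81.4
```

```text
pos [ 0.6402 -0.094   0.1988] yhead 119.58 dturn -38.18 q7 2.15 F [ 0.08  0.32 -3.24] t 5.55 width 0.0256
row [0.3042, -0.0121, 0.1294] [0.0014, -0.0009, 0.4242] rows>= 5.33255507409013
```

Emit:
{"fn": "play_rows", "kwargs": {
  "plan": [
    [[0.1,0,0.02,0,0,0.07,-1],[0.2,0,0.04,0,0,0.14,-1],[0.3,-0.012,0.06,0,0,0.21,-1],[0.304,-0.012,0.1,0,0,0.28,-1],[0.304,-0.012,0.13,0,0,0.35,-1],[0.304,-0.012,0.13,0,0,0.424,-1],[0.304,-0.012,0.13,0,0,0.424,-1],[0.304,-0.012,0.13,0,0,0.424,-1],[0.304,-0.012,0.13,0,0,0.424,-1]]
  ]
}}

```text
clock: 6.3
eef_pos: [0.5631, -0.1411, 0.1602]
ee_rot: [-0.227, -3.132, -0.003]
wrist_force: [-0.1, -0.8, -3.7]
width: 0.0258
```

```bash
python3 tgt.py 0.5625 -0.1421 0.13 81.4;  python3 - <<'E'
from m import *
s=snapshot("wrist"); np.savez("w2.npz",**s); cv2.imwrite("pics/w2.png",s["color"])
o=get_obs();print(o["eef_pos"],o["wrist_force"])
E
```

```text
pos [ 0.5631 -0.1411  0.1602] yhead 81.7 dturn -0.3 q7 1.66 F [-0.09 -0.81 -3.68] t 6.3 width 0.0258
row [0.0014, -0.0036, 0.1006] [0.0011, -0.0008, 0.0034] rows>= 0.7243841073298403
[ 0.56304648 -0.14139613  0.16019378] [ 0.41938756 -0.59143368 -4.05268531]
```

View pics/w2.png

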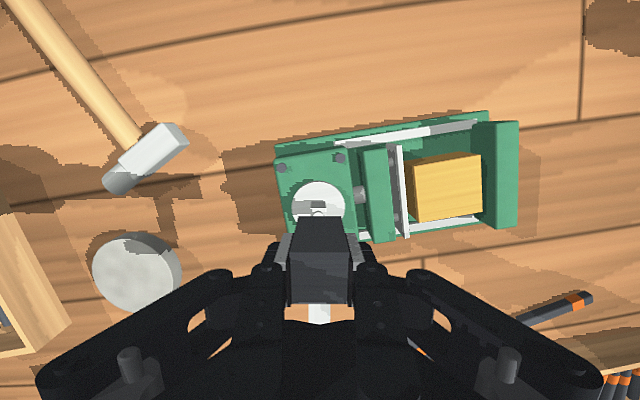

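The hub hangs over the collar. The visible shaft edge at (319,210) lines up with the hub's column at about 320. I'm lowering gently.

Emit:
{"fn": "play_rows", "kwargs": {
  "plan": [
    [[0.001,-0.003,0.04,0,0,0.003,-1],[0.001,-0.003,0.07,0,0,0.003,-1],[0.001,-0.003,0.1,0,0,0.003,-1],[0.001,-0.003,0.11,0,0,0.003,-1],[0.001,-0.003,0.118,0,0,0.003,-1],[0.001,-0.003,0.118,0,0,0.003,-1],[0.001,-0.003,0.118,0,0,0.003,-1]]
  ]
}}

```text
clock: 6.93
eef_pos: [0.5626, -0.1423, 0.1247]
ee_rot: [-0.236, -3.132, -0.003]
wrist_force: [0.1, -0.4, -2.3]
width: 0.0255
```

```bash
python3 tgt.py 0.5625 -0.1421 0.115 81.4
```

```text
pos [ 0.5626 -0.1423  0.1247] yhead 81.37 dturn 0.03 q7 1.67 F [ 0.12 -0.44 -2.31] t 6.93 width 0.0255
row [0.0005, 0.0004, 0.0325] [0.0011, -0.0008, -0.0003] rows>= 0.2335323538820238
```

Emit:
{"fn": "play_rows", "kwargs": {
  "plan": [
    [[0,0,0.006,0,0,0,-1],[0,0,0.012,0,0,0,-1],[0,0,0.018,0,0,0,-1],[0,0,0.024,0,0,0,-1],[0,0,0.024,0,0,0,-1]]
  ]
}}

```text
clock: 7.35
eef_pos: [0.5625, -0.1422, 0.1172]
ee_rot: [-0.236, -3.131, -0.003]
wrist_force: [-0.5, 0.0, -3.0]
width: 0.0254
```

```bash
python3 tgt.py 0.5625 -0.1421 0.103 81.4
```

```text
pos [ 0.5625 -0.1422  0.1172] yhead 81.38 dturn 0.02 q7 1.67 F [-0.47  0.03 -2.95] t 7.35 width 0.0254
row [-0.0002, 0.0002, 0.0473] [0.0011, -0.0011, -0.0002] rows>= 0.3403792536073646
```

The square went in without resistance (hub base at 0.0756, below the square's top at 0.080). I'm seating it fully.

Emit:
{"fn": "play_rows", "kwargs": {
  "plan": [
    [[0,0,0.01,0,0,0,-1],[0,0,0.02,0,0,0,-1],[0,0,0.03,0,0,0,-1],[0,0,0.04,0,0,0,-1],[0,0,0.046,0,0,0,-1],[0,0,0.05,0,0,0,-1],[0,0,0.05,0,0,0,-1]]
  ]
}}

```text
clock: 7.93
eef_pos: [0.5623, -0.1421, 0.1019]
ee_rot: [-0.236, -3.131, -0.003]
wrist_force: [-0.4, 0.0, -3.4]
width: 0.0256
```

```bash
python3 tgt.py 0.5625 -0.1421 0.101 81.4
```

```text
pos [ 0.5623 -0.1421  0.1019] yhead 81.38 dturn 0.02 q7 1.67 F [-0.44  0.   -3.44] t 7.93 width 0.0256
row [-0.0007, 0.0002, 0.0029] [0.0011, -0.0014, -0.0002] rows>= 0.02224342223699193
```

Just above the collar. I'll push slightly down to feel the seat, then release.

Emit:
{"fn": "play_rows", "kwargs": {
  "plan": [
    [[0,0,0.003,0,0,0,-1],[0,0,0.006,0,0,0,-1],[0,0,0.006,0,0,0,-1]]
  ]
}}

```text
clock: 8.18
eef_pos: [0.5625, -0.1422, 0.1016]
ee_rot: [-0.236, -3.131, -0.004]
wrist_force: [-5.0, 0.9, 9.5]
width: 0.0256
```

```bash
python3 tgt.py 0.5625 -0.1421 0.101 81.4
```

```text
pos [ 0.5625 -0.1422  0.1016] yhead 81.37 dturn 0.03 q7 1.67 F [-5.02  0.88  9.51] t 8.18 width 0.0256
row [0.0001, 0.0002, 0.0019] [0.0013, -0.0011, -0.0004] rows>= 0.02212987314322506
```

Emit:
{"fn": "play_rows", "kwargs": {
  "plan": [
    [[0,0,0,0,0,0,0.2],[0,0,0,0,0,0,0.2],[0,0,0,0,0,0,0.2],[0,0,0,0,0,0,0.2],[0,0,-0.1,0,0,0,0.2],[0,0,-0.2,0,0,0,0.2],[0,0,-0.3,0,0,0,0.2],[0,0,-0.3,0,0,0,0.2]]
  ]
}}

```text
clock: 8.85
eef_pos: [0.566, -0.1434, 0.1973]
ee_rot: [0.237, 3.125, 0.002]
wrist_force: [0.4, -0.1, 0.4]
width: 0.0512
```

Run:
```python
from m import *
o=get_obs();print(np.round(o["eef_pos"],4),np.round(o["wrist_force"],2),o["width"],o["clock"])
for n in["wrist","top","scene"]:
    s=snapshot(n); np.savez(n[0]+"3.npz",**s); cv2.imwrite(f"pics/{n[0]}3.png",s["color"])
    W=pts(s); b,g,r=[s["color"][...,i].astype(int) for i in range(3)]
    near=np.hypot(W[...,0]-.5625,W[...,1]+.142)<.085
    red=near&(r>110)&(g<70)&(b<70)&(W[...,2]>.08); a=W[red]
    print(n,len(a),a.mean(0) if len(a) else 0); a=a[a[:,2]>.126]; print(" top",len(a),a.mean(0) if len(a) else 0)
    h=W[near&(np.hypot(W[...,0]-.5625,W[...,1]+.142)<.02)&(W[...,2]>.1)&(W[...,2]<.12)&(abs(r-b)<40)]
    if len(h): print(" hub",len(h),h.mean(0),cv2.minAreaRect((h[:,:2]*1000).astype(np.float32)))
```

```text
[ 0.566  -0.1434  0.1973] [ 0.36 -0.11  0.36] 0.051201982526628755 8.85
wrist 672 [ 0.6180788  -0.15034423  0.11876322]
 top 297 [ 0.62046071 -0.15064287  0.13016694]
 hub 1167 [ 0.56188703 -0.14231558  0.10802596] ((562.964111328125, -142.36244201660156), (25.995004653930664, 26.65090560913086), 81.44889068603516)
top 0 0
 top 0 0
 hub 10 [ 0.55815773 -0.12897899  0.10911101] ((558.3650512695312, -128.75576782226562), (12.74329662322998, 3.4239914417266846), 3.393958568572998)
scene 76 [ 0.62439216 -0.15032428  0.11842492]
 top 33 [ 0.62233853 -0.15041073  0.13080669]
 hub 120 [ 0.5643984  -0.14150627  0.10833198] ((561.201171875, -140.75108337402344), (25.90971565246582, 27.907258987426758), 81.19449615478516)
```

View pics/w3.png

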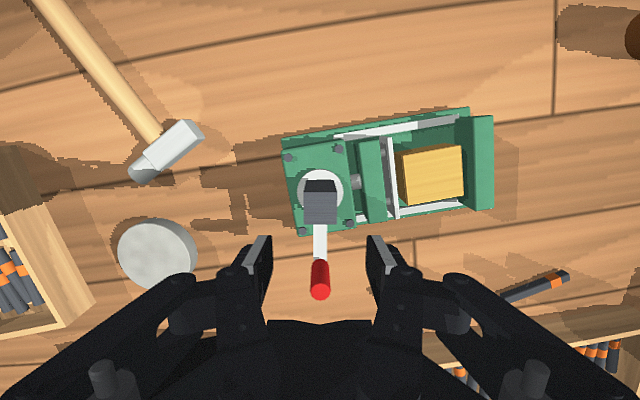

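```bash
cat > gaps.py <<'E'
from m import *
def gaps(s):
    W=pts(s); b,g,r=[s["color"][...,i].astype(int) for i in range(3)]
    ok=(abs(W[...,0]-.56)<.06)&(W[...,1]>-.12)&(W[...,1]<.05)
    br=ok&(r>g+20)&(g>b+40)&(abs(W[...,2]-.055)<.006)
    B=W[br]; rc=cv2.minAreaRect((B[:,:2]*1000).astype(np.float32)); x0=B[:,0].mean(); print("block",len(B),np.round(rc[0],1),np.round(rc[1],1),round(rc[2],1))
    st=ok&(abs(W[...,0]-x0)<.025)
    gr=st&(g>r+25)&(abs(W[...,2]-.06)<.006); y=W[gr][:,1]
    wh=st&(abs(r-g)<25)&(r>110)&(W[...,2]>.05)&(W[...,2]<.066); yw=W[wh][:,1]
    q=lambda a:np.round(np.percentile(a,[2,50,98])*1000,1) if len(a) else None
    print(" block y",q(W[br&st][:,1])," plate y",q(yw)," fixed jaw",q(y[y>0])," slide jaw",q(y[y<0]))
if __name__=="__main__":
    import sys
    for n in sys.argv[1:]: print(n); gaps(load(n))
E
python3 gaps.py w1.npz w2.npz w3.npz t3.npz; python3 tgt.py 0.6215 -0.1512 0.19 81.4;python3 tgt.py 0.6215 -0.1512 0.121 81.4
```

```text
w1.npz
block 3048 [551.9 -17.4] [72.2 87.3] 3.5
 block y [-59.2 -32.8  -5.4]  plate y [-73.9 -71.4  24.4]  fixed jaw [ 4.5 13.2 23.7]  slide jaw [-100.8  -91.4  -81.5]
w2.npz
block 3855 [552.  -17.4] [71.9 85.7] 2.6
 block y [-59.  -32.   -5.1]  plate y [-74.1 -71.3  -3.8]  fixed jaw [ 4.7 13.2 23.9]  slide jaw [-100.7  -91.3  -81.4]
w3.npz
block 2926 [563.5 -31.4] [50.1 57.3] 2.1
 block y [-58.7 -31.8  -5. ]  plate y [-74.2 -71.3 -16. ]  fixed jaw [ 4.7 13.2 23.8]  slide jaw [-100.9  -91.2  -81.4]
t3.npz
block 254 [564.2 -33.2] [45.7 54.4] 1.4
 block y [-60.5 -31.8  -6.1]  plate y [-92.2 -72.4 -58.7]  fixed jaw [ 6.1 15.6 22.9]  slide jaw [-117.8  -91.9  -82.3]
pos [ 0.5626 -0.1423  0.1915] yhead 81.37 dturn 0.03 q7 1.65 F [-0.79  0.12  0.51] t 9.0 width 0.051
row [-0.1986, 0.0001, 0.0046] [0.0014, -0.0009, -0.0003] rows>= 1.4289855605398696
pos [ 0.5626 -0.1423  0.1915] yhead 81.37 dturn 0.03 q7 1.65 F [-0.79  0.12  0.51] t 9.0 width 0.051
row [-0.1989, -0.0004, 0.2346] [0.0014, -0.0009, -0.0003] rows>= 2.212662088454637
```

Emit:
{"fn": "play_rows", "kwargs": {
  "plan": [
    [[-0.1,0,0.005,0,0,0,0.1],[-0.199,0,0.005,0,0,0,0.1],[-0.199,0,0.005,0,0,0,0.1],[-0.199,0,0.08,0,0,0,0.1],[-0.199,0,0.16,0,0,0,0.1],[-0.199,0,0.215,0,0,0,0.1],[-0.199,0,0.23,0,0,0,0.1],[-0.199,0,0.23,0,0,0,0.1]]
  ]
}}

```text
clock: 9.67
eef_pos: [0.6196, -0.1507, 0.1198]
ee_rot: [-0.236, -3.126, -0.004]
wrist_force: [-0.1, 0.6, -0.1]
width: 0.0472
```

```bash
python3 tgt.py 0.6215 -0.1512 0.121 81.4
```

```text
pos [ 0.6196 -0.1507  0.1198] yhead 81.37 dturn 0.03 q7 1.67 F [-0.13  0.57 -0.13] t 9.67 width 0.0472
row [-0.0064, -0.0006, -0.0041] [0.0013, -0.0042, -0.0003] rows>= 0.055330304678443694
```

Emit:
{"fn": "play_rows", "kwargs": {
  "plan": [
    [[-0.006,0,-0.004,0,0,0,-0.3],[-0.006,0,-0.004,0,0,0,-0.5],[-0.006,0,-0.004,0,0,0,-1],[-0.006,0,-0.004,0,0,0,-1],[-0.006,0,-0.004,0,0,0,-1],[-0.006,0,-0.004,0,0,0,-1]]
  ],
  "force": 30
}}

```text
clock: 10.17
eef_pos: [0.6222, -0.1511, 0.1219]
ee_rot: [-0.236, -3.128, -0.004]
wrist_force: [1.3, 0.1, 2.6]
width: 0.0149
```

```bash
cat > circ.py <<'E'
import sys
from h import *
# circ.py startdeg(of command) stepdeg n [radius]: rows for circle about shaft C, clockwise; z held at Z
C=np.array([.5626,-.1422]); Z=.121; HD=81.4
o=get_obs(); p=np.array(o["eef_pos"]); d=p[:2]-C
F=np.array(o["wrist_force"]); a=np.arctan2(d[1],d[0]); ra=np.array([np.cos(a),np.sin(a)]); tc=np.array([np.sin(a),-np.cos(a)])
print("t",round(float(o["clock"]),2),"pos",p.round(4),"ang",np.degrees(a).round(1),"r",np.hypot(*d).round(4),"F",F.round(2),"resist",round(float(-F[:2]@tc),2),"rad",round(float(F[:2]@ra),2),"w",round(float(o["width"]),4))
if len(sys.argv)>1:
    st,step,n=map(float,sys.argv[1:4]); r=.06
    rows=[]
    for k in range(1,int(n)+1):
        A=np.radians(st-step*k); t,w,_,_=rel(C[0]+r*np.cos(A),C[1]+r*np.sin(A),Z,HD,o) if 0 else __import__("tgt").rel(C[0]+r*np.cos(A),C[1]+r*np.sin(A),Z,HD,o)
        rows.append([round(float(x),3) for x in (*t,*w)]+[-1])
    print(rows)
E
python3 circ.py -8.6 15 12
```

```text
t 10.17 pos [ 0.6222 -0.1511  0.1219] ang -8.5 r 0.0603 F [1.35 0.13 2.65] resist 0.33 rad 1.31 w 0.0149
[[0.008, -0.052, 0.003, 0.001, -0.003, -0.0, -1], [0.028, -0.1, 0.003, 0.001, -0.003, -0.0, -1], [0.06, -0.142, 0.003, 0.001, -0.003, -0.0, -1], [0.101, -0.174, 0.003, 0.001, -0.003, -0.0, -1], [0.149, -0.194, 0.003, 0.001, -0.003, -0.0, -1], [0.201, -0.2, 0.003, 0.001, -0.003, -0.0, -1], [0.253, -0.194, 0.004, 0.001, -0.003, -0.0, -1], [0.301, -0.174, 0.004, 0.001, -0.003, -0.0, -1], [0.342, -0.142, 0.004, 0.001, -0.003, -0.0, -1], [0.374, -0.1, 0.004, 0.001, -0.003, -0.0, -1], [0.394, -0.052, 0.005, 0.001, -0.003, -0.0, -1], [0.401, -0.0, 0.005, 0.001, -0.003, -0.0, -1]]
```

Emit:
{"fn": "play_rows", "kwargs": {
  "plan": [
    [[0.008,-0.052,0,0,0,0,-1],[0.028,-0.1,0,0,0,0,-1],[0.06,-0.142,0,0,0,0,-1],[0.101,-0.174,0,0,0,0,-1],[0.149,-0.194,0,0,0,0,-1],[0.201,-0.2,0,0,0,0,-1],[0.253,-0.194,0,0,0,0,-1],[0.301,-0.174,0,0,0,0,-1],[0.342,-0.142,0,0,0,0,-1],[0.374,-0.1,0,0,0,0,-1],[0.394,-0.052,0,0,0,0,-1],[0.401,0,0,0,0,0,-1]]
  ]
}}

```text
clock: 11.17
eef_pos: [0.5023, -0.1349, 0.1224]
ee_rot: [-0.24, -3.13, -0.001]
wrist_force: [7.1, -2.9, -7.5]
width: 0.015
```

```bash
python3 circ.py -188.6 15 12
```

```text
t 11.17 pos [ 0.5023 -0.1349  0.1224] ang 173.1 r 0.0607 F [ 7.08 -2.89 -7.49] resist 2.01 rad -7.38 w 0.015
[[-0.009, 0.058, 0.005, 0.0, -0.001, -0.002, -1], [-0.029, 0.106, 0.005, 0.0, -0.001, -0.002, -1], [-0.06, 0.148, 0.005, 0.0, -0.001, -0.002, -1], [-0.102, 0.18, 0.005, 0.0, -0.001, -0.002, -1], [-0.15, 0.2, 0.005, 0.0, -0.001, -0.002, -1], [-0.202, 0.207, 0.005, 0.0, -0.001, -0.002, -1], [-0.253, 0.2, 0.004, 0.0, -0.001, -0.002, -1], [-0.302, 0.18, 0.004, 0.0, -0.001, -0.002, -1], [-0.343, 0.149, 0.004, 0.0, -0.001, -0.002, -1], [-0.375, 0.107, 0.004, 0.0, -0.001, -0.002, -1], [-0.395, 0.059, 0.004, 0.0, -0.001, -0.002, -1], [-0.402, 0.007, 0.004, 0.0, -0.001, -0.002, -1]]
```

Emit:
{"fn": "play_rows", "kwargs": {
  "plan": [
    [[-0.009,0.058,0.003,0,0,0,-1],[-0.029,0.106,0.003,0,0,0,-1],[-0.06,0.148,0.003,0,0,0,-1],[-0.102,0.18,0.003,0,0,0,-1],[-0.15,0.2,0.003,0,0,0,-1],[-0.202,0.207,0.003,0,0,0,-1],[-0.253,0.2,0.003,0,0,0,-1],[-0.302,0.18,0.003,0,0,0,-1],[-0.343,0.149,0.003,0,0,0,-1],[-0.375,0.107,0.003,0,0,0,-1],[-0.395,0.059,0.003,0,0,0,-1],[-0.402,0.007,0.003,0,0,0,-1]]
  ]
}}

```text
clock: 12.17
eef_pos: [0.6216, -0.1529, 0.1214]
ee_rot: [-0.241, -3.13, -0.002]
wrist_force: [-3.2, 3.8, 3.3]
width: 0.0152
```

```bash
python3 circ.py -8.6 10 9;python3 - <<'E'
from m import *
from gaps import gaps
s=snapshot("wrist"); np.savez("w4.npz",**s); cv2.imwrite("pics/w4.png",s["color"]); gaps(s)
E
```

```text
t 12.17 pos [ 0.6216 -0.1529  0.1214] ang -10.3 r 0.06 F [-3.24  3.8   3.26] resist 3.16 rad -3.86 w 0.0152
[[0.003, -0.029, 0.001, 0.001, -0.002, -0.002, -1], [0.012, -0.063, 0.001, 0.001, -0.002, -0.002, -1], [0.026, -0.094, 0.001, 0.001, -0.002, -0.002, -1], [0.046, -0.123, 0.001, 0.001, -0.002, -0.002, -1], [0.071, -0.148, 0.001, 0.001, -0.002, -0.002, -1], [0.099, -0.168, 0.001, 0.001, -0.002, -0.002, -1], [0.131, -0.183, 0.002, 0.001, -0.002, -0.002, -1], [0.164, -0.192, 0.002, 0.001, -0.002, -0.002, -1], [0.199, -0.195, 0.002, 0.001, -0.002, -0.002, -1]]
block 6293 [551.9 -16.1] [74.1 82.8] 1.2
 block y [-54.6 -29.   -2.9]  plate y [-63.  -60.6  -1.7]  fixed jaw [ 4.4 12.7 23.5]  slide jaw [-89.1 -80.1 -70.1]
```

View pics/w4.png

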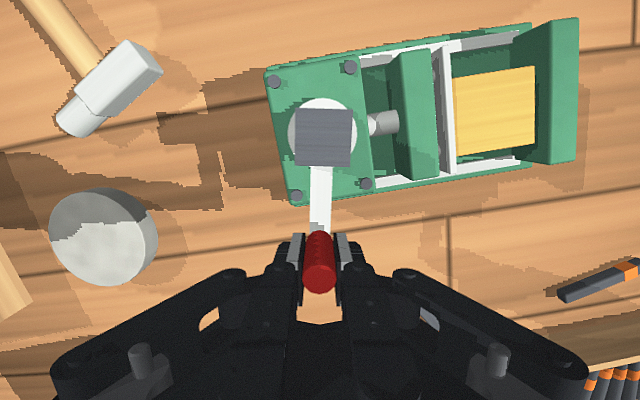

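After one full turn the jaw has moved about 11–12 mm and is pushing the block; about 5–6 mm of gap remains in front of the fixed jaw, near image (535,115). I'm continuing, slower.

Emit:
{"fn": "play_rows", "kwargs": {
  "plan": [
    [[0.003,-0.029,0.001,0,0,0,-1],[0.012,-0.063,0.001,0,0,0,-1],[0.026,-0.094,0.001,0,0,0,-1],[0.046,-0.123,0.001,0,0,0,-1],[0.071,-0.148,0.001,0,0,0,-1],[0.099,-0.168,0.001,0,0,0,-1],[0.131,-0.183,0.001,0,0,0,-1],[0.164,-0.192,0.001,0,0,0,-1],[0.199,-0.195,0.001,0,0,0,-1]]
  ]
}}

```text
clock: 12.97
eef_pos: [0.5527, -0.2021, 0.1213]
ee_rot: [-0.245, -3.13, -0.006]
wrist_force: [4.6, 13.6, 0.3]
width: 0.0149
```

```bash
python3 circ.py -98.6 10 4
```

```text
t 12.97 pos [ 0.5527 -0.2021  0.1213] ang -99.4 r 0.0607 F [ 4.57 13.59  0.31] resist 2.29 rad -14.15 w 0.0149
[[0.032, 0.005, 0.001, 0.002, -0.001, -0.004, -1], [0.066, 0.014, 0.001, 0.002, -0.001, -0.004, -1], [0.097, 0.029, 0.001, 0.002, -0.001, -0.004, -1], [0.126, 0.048, 0.001, 0.002, -0.001, -0.004, -1]]
```

Emit:
{"fn": "play_rows", "kwargs": {
  "plan": [
    [[0.032,0.006,0,0,0,0,-1],[0.066,0.015,0,0,0,0,-1],[0.097,0.03,0,0,0,0,-1],[0.126,0.049,0,0,0,0,-1],[0.126,0.049,0,0,0,0,-1]]
  ]
}}

```text
clock: 13.38
eef_pos: [0.5162, -0.1811, 0.1215]
ee_rot: [-0.245, -3.13, -0.006]
wrist_force: [0.5, 0.3, 3.1]
width: 0.0149
```

```bash
python3 circ.py -138.6 8 4
```

```text
t 13.38 pos [ 0.5162 -0.1811  0.1215] ang -140.1 r 0.0605 F [0.54 0.3  3.12] resist 0.11 rad -0.61 w 0.0149
[[0.015, 0.017, 0.002, 0.002, -0.002, -0.004, -1], [0.032, 0.039, 0.002, 0.002, -0.002, -0.004, -1], [0.047, 0.063, 0.002, 0.002, -0.002, -0.004, -1], [0.057, 0.089, 0.002, 0.002, -0.002, -0.004, -1]]
```

Emit:
{"fn": "play_rows", "kwargs": {
  "plan": [
    [[0.015,0.017,0,0,0,0,-1],[0.032,0.039,0,0,0,0,-1],[0.047,0.063,0,0,0,0,-1],[0.057,0.089,0,0,0,0,-1]]
  ]
}}

```text
clock: 13.72
eef_pos: [0.5026, -0.1519, 0.1216]
ee_rot: [-0.246, -3.129, -0.005]
wrist_force: [0.1, -1.1, 2.2]
width: 0.0151
```

```bash
python3 circ.py -170.6 8 3
python3 - <<'E'
from m import *
from gaps import gaps
s=snapshot("wrist"); np.savez("w5.npz",**s); cv2.imwrite("pics/w5.png",s["color"]); gaps(s)
E
```

```text
t 13.72 pos [ 0.5026 -0.1519  0.1216] ang -170.8 r 0.0608 F [ 0.06 -1.1   2.23] resist 1.1 rad 0.11 w 0.0151
[[0.004, 0.027, 0.002, 0.002, -0.002, -0.004, -1], [0.007, 0.055, 0.002, 0.002, -0.002, -0.004, -1], [0.007, 0.083, 0.002, 0.002, -0.002, -0.004, -1]]
block 3889 [564.  -23.6] [51.3 56.1] 0.5
 block y [-49.  -23.2   2.7]  plate y [-57.  -54.1   3.6]  fixed jaw [ 4.5 13.  23.8]  slide jaw [-83.2 -72.8 -64.5]
```

View pics/w5.png

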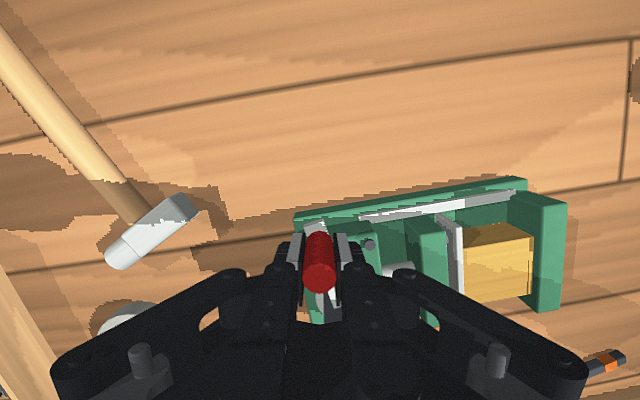

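The block's far edge is now about at the fixed jaw (edge ≈ 4.5 mm against jaw face ≈ 4.4 mm; in the image they meet near (532,265)). I'm going on in small steps and checking force.

Emit:
{"fn": "play_rows", "kwargs": {
  "plan": [
    [[0.004,0.027,0,0,0,0,-1],[0.007,0.055,0,0,0,0,-1],[0.007,0.083,0,0,0,0,-1],[0.007,0.083,0,0,0,0,-1]]
  ]
}}

```text
clock: 14.1
eef_pos: [0.505, -0.1224, 0.1216]
ee_rot: [-0.238, -3.129, -0.008]
wrist_force: [0.3, -0.6, 2.2]
width: 0.0154
```

```bash
python3 circ.py -194.6 8 3
```

```text
t 14.1 pos [ 0.505  -0.1224  0.1216] ang 161.0 r 0.061 F [ 0.3  -0.56  2.16] resist 0.44 rad -0.47 w 0.0154
[[-0.006, 0.012, 0.002, 0.003, -0.003, -0.001, -1], [-0.014, 0.038, 0.002, 0.003, -0.003, -0.001, -1], [-0.027, 0.063, 0.002, 0.003, -0.003, -0.001, -1]]
```

Emit:
{"fn": "play_rows", "kwargs": {
  "plan": [
    [[-0.006,0.012,0,0,0,0,-1],[-0.014,0.038,0,0,0,0,-1],[-0.027,0.063,0,0,0,0,-1],[-0.027,0.063,0,0,0,0,-1]]
  ]
}}

```text
clock: 14.43
eef_pos: [0.5158, -0.1033, 0.1216]
ee_rot: [-0.235, -3.127, -0.009]
wrist_force: [-2.2, 0.1, 6.5]
width: 0.0153
```

```bash
python3 circ.py -218.6 6 3
```

```text
t 14.43 pos [ 0.5158 -0.1033  0.1216] ang 140.3 r 0.0609 F [-2.23  0.09  6.51] resist 1.35 rad 1.78 w 0.0153
[[-0.012, 0.013, 0.002, 0.004, -0.004, 0.0, -1], [-0.025, 0.029, 0.002, 0.004, -0.004, 0.0, -1], [-0.04, 0.044, 0.002, 0.004, -0.004, 0.0, -1]]
```

Emit:
{"fn": "play_rows", "kwargs": {
  "plan": [
    [[-0.012,0.013,0,0,0,0,-1],[-0.025,0.029,0,0,0,0,-1],[-0.04,0.044,0,0,0,0,-1],[-0.04,0.044,0,0,0,0,-1]]
  ]
}}

```text
clock: 14.77
eef_pos: [0.5295, -0.0912, 0.1215]
ee_rot: [-0.233, -3.125, -0.01]
wrist_force: [-4.4, -0.4, 6.1]
width: 0.0151
```

```bash
python3 circ.py -236.6 6 3
python3 - <<'E'
from m import *
from gaps import gaps
s=snapshot("wrist"); np.savez("w6.npz",**s); cv2.imwrite("pics/w6.png",s["color"]); gaps(s)
E
python3 circ.py
```

```text
t 14.77 pos [ 0.5295 -0.0912  0.1215] ang 123.0 r 0.0608 F [-4.42 -0.38  6.06] resist 3.91 rad 2.08 w 0.0151
[[-0.017, 0.01, 0.002, 0.004, -0.005, 0.001, -1], [-0.035, 0.022, 0.002, 0.004, -0.005, 0.001, -1], [-0.053, 0.031, 0.002, 0.004, -0.005, 0.001, -1]]
block 3927 [570.1 -41. ] [ 61.9 158.3] 18.3
 block y [-49.  -20.3   3.6]  plate y [-55.8 -52.8   5. ]  fixed jaw [ 4.9 13.9 24. ]  slide jaw [-77.8 -66.9 -62.1]
t 14.82 pos [ 0.5292 -0.0913  0.1215] ang 123.3 r 0.0608 F [-3.44  0.11  7.44] resist 2.82 rad 1.98 w 0.015
```

View pics/w6.png

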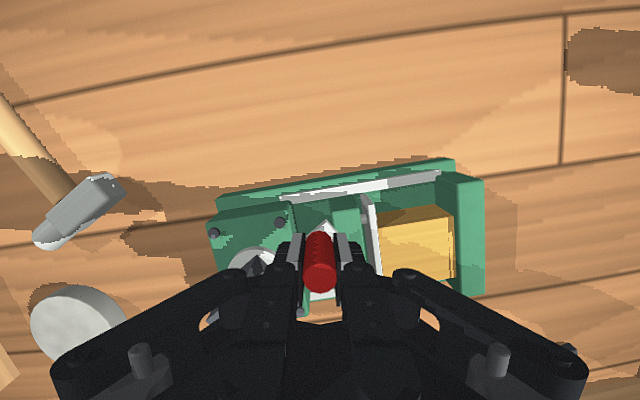

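Emit:
{"fn": "play_rows", "kwargs": {
  "plan": [
    [[-0.017,0.01,-0.001,0,0,0,-1],[-0.035,0.022,-0.001,0,0,0,-1],[-0.035,0.022,-0.001,0,0,0,-1]]
  ]
}}

```text
clock: 15.07
eef_pos: [0.5401, -0.0859, 0.1217]
ee_rot: [-0.233, -3.122, -0.01]
wrist_force: [-4.5, -1.3, 8.2]
width: 0.0153
```

```bash
python3 circ.py -248.6 6 3
python3 - <<'E'
from m import *
snapshot("scene")
E
python3 circ.py
```

```text
t 15.07 pos [ 0.5401 -0.0859  0.1217] ang 111.8 r 0.0607 F [-4.54 -1.26  8.21] resist 4.69 rad 0.52 w 0.0153
[[-0.021, 0.008, 0.002, 0.004, -0.007, 0.001, -1], [-0.041, 0.016, 0.002, 0.004, -0.007, 0.001, -1], [-0.061, 0.021, 0.002, 0.004, -0.007, 0.001, -1]]
t 15.12 pos [ 0.5398 -0.0859  0.1216] ang 112.0 r 0.0607 F [-3.49 -0.16  7.06] resist 3.29 rad 1.16 w 0.0154
```

Emit:
{"fn": "play_rows", "kwargs": {
  "plan": [
    [[-0.021,0.008,-0.001,0,0,0,-1],[-0.041,0.016,-0.001,0,0,0,-1],[-0.041,0.016,-0.001,0,0,0,-1]]
  ]
}}

```text
clock: 15.37
eef_pos: [0.5518, -0.0826, 0.1216]
ee_rot: [-0.232, -3.119, -0.01]
wrist_force: [-5.0, 0.3, 7.4]
width: 0.0148
```

```bash
python3 circ.py -260.6 6 3
python3 - <<'E'
from m import *
snapshot("scene")
E
python3 circ.py;  python3 - <<'E'
from m import *
snapshot("scene")
E
python3 circ.py
```

```text
t 15.37 pos [ 0.5518 -0.0826  0.1216] ang 100.3 r 0.0606 F [-5.02  0.32  7.39] resist 4.88 rad 1.21 w 0.0148
[[-0.024, 0.004, 0.002, 0.004, -0.009, 0.001, -1], [-0.044, 0.008, 0.001, 0.004, -0.009, 0.001, -1], [-0.065, 0.009, 0.001, 0.004, -0.009, 0.001, -1]]
t 15.42 pos [ 0.5516 -0.0826  0.1216] ang 100.5 r 0.0606 F [-4.53  0.08  8.31] resist 4.44 rad 0.9 w 0.0151
t 15.47 pos [ 0.5515 -0.0826  0.1216] ang 100.5 r 0.0607 F [-4.    0.63  7.9 ] resist 3.82 rad 1.35 w 0.0153
```

Emit:
{"fn": "play_rows", "kwargs": {
  "plan": [
    [[-0.024,0.004,-0.002,0,0,0,-1],[-0.037,0.007,-0.002,0,0,0,-1],[-0.037,0.007,-0.002,0,0,0,-1],[-0.037,0.007,-0.002,0,0,0,-1]]
  ]
}}

```text
clock: 15.8
eef_pos: [0.561, -0.0816, 0.1216]
ee_rot: [-0.232, -3.114, -0.011]
wrist_force: [-5.1, -0.2, 7.5]
width: 0.0152
```

```bash
for i in 1 2 3; do python3 circ.py;  python3 - <<'E'
from m import *
snapshot("scene")
E
done
python3 - <<'E'
from m import *
from gaps import gaps
s=snapshot("wrist"); np.savez("w7.npz",**s); cv2.imwrite("pics/w7.png",s["color"]); gaps(s)
E
```

```text
t 15.8 pos [ 0.561  -0.0816  0.1216] ang 91.5 r 0.0606 F [-5.09 -0.17  7.47] resist 5.09 rad -0.04 w 0.0152
t 15.85 pos [ 0.561  -0.0817  0.1217] ang 91.5 r 0.0606 F [-4.8  -0.46  7.35] resist 4.81 rad -0.34 w 0.015
t 15.9 pos [ 0.561  -0.0817  0.1217] ang 91.5 r 0.0605 F [-6.3  -0.01  7.82] resist 6.3 rad 0.15 w 0.0148
block 5162 [563.9 -22.8] [50.1 55.1] 1.4
 block y [-49.1 -22.6   3.4]  plate y [-80.  -53.    4.8]  fixed jaw [ 4.8 13.6 23.9]  slide jaw [-80.2 -69.5 -61.2]
```

Resistance is 5–6 N at 60 mm, so about 0.3 Nm. That is roughly 100–130 N of clamping, so it has bitten and I stop. I'm letting go and rising.

Emit:
{"fn": "play_rows", "kwargs": {
  "plan": [
    [[0,0,-0.001,0,0,0,-0.3],[0,0,-0.001,0,0,0,-0.15],[0,0,-0.001,0,0,0,-0.15],[0,0,-0.001,0,0,0,-0.15],[0,0,-0.001,0,0,0,-0.15],[0,0,-0.07,0,0,0,-0.15],[0,0,-0.17,0,0,0,-0.15],[0,0,-0.27,0,0,0,-0.15],[0,0,-0.4,0,0,0,-0.15],[0,0,-0.4,0,0,0,-0.15]]
  ]
}}

```text
clock: 16.83
eef_pos: [0.5672, -0.0833, 0.249]
ee_rot: [-0.233, -3.126, -0.012]
wrist_force: [1.3, -0.1, 0.7]
width: 0.0365
```

Run:
```python
from m import *
from gaps import gaps
o=get_obs();print(np.round(o["eef_pos"],4),np.round(o["wrist_force"],2),o["width"],o["clock"])
for n in["wrist","scene"]:
    s=snapshot(n); np.savez(n[0]+"8.npz",**s); cv2.imwrite(f"pics/{n[0]}8.png",s["color"]); print(n);gaps(s)
    W=pts(s); b,g,r=[s["color"][...,i].astype(int) for i in range(3)]
    near=np.hypot(W[...,0]-.5625,W[...,1]+.142)<.085
    a=W[near&(r>110)&(g<70)&(b<70)&(W[...,2]>.126)]
    if len(a): m=a.mean(0);print(" knobtop",len(a),m,np.degrees(np.arctan2(m[1]+.1422,m[0]-.5626)))
    h=W[near&(np.hypot(W[...,0]-.5625,W[...,1]+.142)<.02)&(W[...,2]>.1)&(W[...,2]<.12)&(abs(r-b)<40)]
    if len(h): print(" hub",len(h),h.mean(0),cv2.minAreaRect((h[:,:2]*1000).astype(np.float32)))
```

```text
[ 0.5672 -0.0833  0.249 ] [ 1.26 -0.12  0.7 ] 0.03650865909068914 16.8333
wrist
block 2034 [563.8 -22.8] [49.7 55. ] 1.3
 block y [-49.2 -22.8   3.4]  plate y [-82.4 -53.2   4.9]  fixed jaw [ 5.1 14.3 24.2]  slide jaw [-81.8 -72.3 -62.9]
 knobtop 252 [ 0.51602519 -0.10263276  0.12973016] 139.65071547762216
 hub 744 [ 0.56114228 -0.14100035  0.10805596] ((562.1466674804688, -141.333251953125), (26.022581100463867, 26.809093475341797), 49.88211441040039)
scene
block 345 [563.  -21.3] [92.  57.8] 80.7
 block y [-47.8 -22.1   4.8]  plate y [-119.8  -51.8   26.8]  fixed jaw [ 7.1 14.5 23.5]  slide jaw [-118.2  -72.2  -61.5]
 knobtop 28 [ 0.51695217 -0.10235736  0.13061892] 138.88468190930382
 hub 128 [ 0.56280792 -0.14079777  0.10816332] ((559.8781127929688, -139.745849609375), (27.019670486450195, 29.08250617980957), 52.11958694458008)
```

View pics/w8.png

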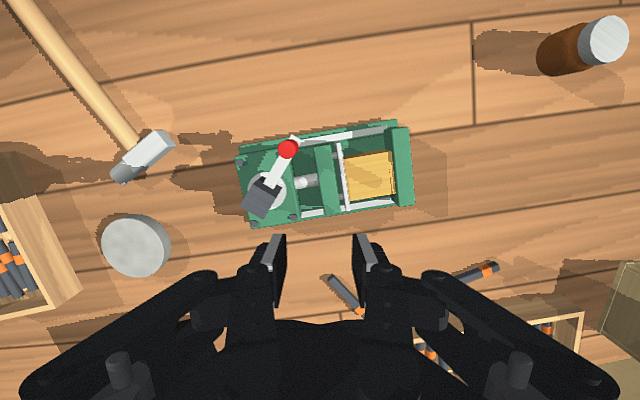

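View pics/s8.png

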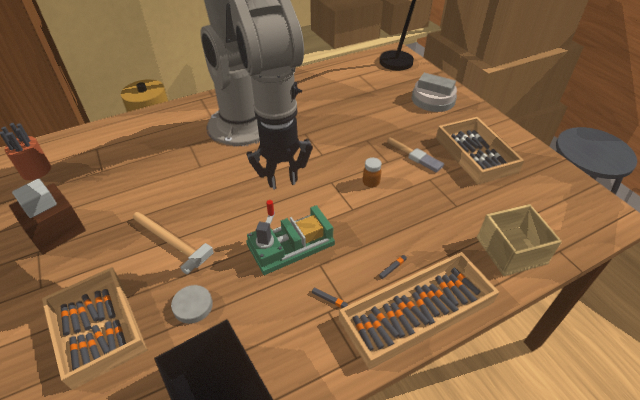

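Emit:
{"fn": "play_rows", "kwargs": {
  "plan": [
    [[0,0,0,0,0,0,-0.15],[0,0,0,0,0,0,-0.15],[0,0,0,0,0,0,-0.15],[0,0,0,0,0,0,-0.15]]
  ]
}}

```text
clock: 17.27
eef_pos: [0.5638, -0.0827, 0.2424]
ee_rot: [-0.232, -3.117, -0.012]
wrist_force: [-0.1, 0.6, 1.0]
width: 0.0363
```

Run:
```python
from m import *
from gaps import gaps
s=snapshot("wrist"); gaps(s)
W=pts(s); b,g,r=[s["color"][...,i].astype(int) for i in range(3)]
near=np.hypot(W[...,0]-.5625,W[...,1]+.142)<.085
m=W[near&(r>110)&(g<70)&(b<70)&(W[...,2]>.126)].mean(0);print(m,np.degrees(np.arctan2(m[1]+.1422,m[0]-.5626)))
print(get_obs()["clock"]); print(close_job())
```

```text
block 2089 [564.  -22.9] [49.8 54.8] 1.1
 block y [-49.2 -22.8   3.3]  plate y [-64.  -53.2  24.5]  fixed jaw [ 5.1 14.3 24.1]  slide jaw [-82.  -72.4 -62.9]
[ 0.51587698 -0.10270367  0.12992213] 139.79118779127282
17.3167
the job is handed in; nothing more can be done
None
```

The job is handed in at 17.3 s: the crank is seated on the shaft and the brass block is clamped against the fixed jaw.

- **Fitting:** I gripped the crank by its hub and matched the shaft's square angle from the wrist camera. It dropped in without resistance and touched the collar at the expected height. I pressed about 10 N there to feel the seat.
- **Winding:** I wound it clockwise by the knob for about 1.7 turns and stopped when the resistance reached 5–6 N at the knob. That works out to about 100–130 N of clamping, slightly uncertain because the force readings are noisy.
- **Last checks:** After release the crank sprang back about 47°, which fits the expected drop to about 40 N, and then stayed still. The block's far edge is at the fixed jaw to within measurement error. The hub top is at the same height as when first seated, and the gripper is clear of everything.
- **Not measured:** I did not re-measure the jar, hammer, brush, punches or disc. They looked undisturbed in the last scene picture, and the arm touched nothing but the crank.

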